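Pack the drilled steel blocks into the transit case

ROBOT

A 6-joint arm with a two-finger parallel gripper is mounted at the origin on a cart in front of the work surface, level with it; the furniture and walls round the work are solid. World frame = base frame: x ahead of the robot, y to its left, z up, the work surface at z = 0. Lengths are in mm, angles in rad, forces in N, time in s.
With the tool pointing down it reaches from about 400 to 925 mm from the base axis. Payload 12.5 kg.
Tool frame: the origin (TCP) lies on the front face of the gripper's body, between the roots of the fingers; the fingertips stand 78 mm ahead of it and the grasp point (between the pads) lies 59 mm ahead of it (env.nose_length is the distance from the TCP to the fingertips, in mm); z points along the fingers, y is the line along which they close (so a half turn about z gives the same grasp; the last joint's range is limited). The gripper opens to 95 mm and grips with 3 to 60 N. Pads are 20 mm wide; open, the fingers measure 119 mm over their backs; the gripper's body (75 mm by 180 mm) begins 59 mm behind the grasp point.
Start: joints at [1.119, 0.491, 1.559, -0, 1.092, -0.106], TCP at [211.824, 588.021, 292.261] pointing down, gripper open.
Joint ranges: [-3.1, 3.1], [-0.84, 2.19], [0.05, 2.79], [-1.13, 4.28], [0.06, 2.93], [-2.69, 2.69]. Speed limits (rad/s): [2.22, 2.22, 2.79, 3.14, 3.14, 3.14].

INTERFACE

Orientations are given as [roll, pitch, yaw] about the fixed x, y, z axes, in that order (R = Rz(yaw) Ry(pitch) Rx(roll)).
In Python, from cell import env gives the robot as it stands.
- The arm moves only by the tool jog_arm, never from a script. Its argument "motion" is a list of rows, each a list of 7 numbers: the turn, a rotation vector about the tool's x, y, z in degrees, then the shift along the tool's x, y, z in mm, then the finger opening in mm, from 0 to 95.1. In form: [[wx, wy, wz, x, y, z, hand], ...]. A call has 1 to 10 rows; each row shifts and turns the commanded pose from where the row before left it, along the tool's axes as they then stand; what a row does not reach is not made up. A row lasts 1/8 s, in which the tool goes at most 62.5 mm and 10.7 degrees, less where a joint would pass 70% of its speed; a pose out of reach is approached as far as the arm can. A call is refused whole if a number of a shift passes 62.5 or a number of a turn 10.7, either way. A call with a gripper value outside its range is refused whole. The fingers move at their own pace and stop on an object; the grip force is fixed at half the most. Time passes only in rows, so rows that do not move let the fingers close. It gives the time, the measured TCP pose, the force, the opening and the grip force at its end, in the units of the state.
- env.state(): the state, without advancing time (a new reading comes with each control period).
- env.read_camera(name): name is "side" or "top"; returns a dict with "color" (420x560x3 uint8, red, green, blue), "z_map" (420x560 float32, mm along the optical axis (not along the pixel's ray), 0 where there is no reading), "camera_matrix" (3x3 intrinsics, pixels), "k1" (the pictures are not rectified: a ray, as slopes to the right and down, at radius r is drawn at 1 + k1 r^2 times it, then the intrinsics apply), "world_to_cam" (4x4, takes a point from world to camera coordinates). Camera axes: x right, y up, looking along -z (the intrinsics and any distortion apply to the point x, -y, -z); pixel columns grow to the right and rows downward; lengths in mm; the calibration is good to about 2 mm. A picture is of the moment at which its call begins.
- env.job_done(): hands the job in; it is judged then, once.
Trained networks look in the newest picture that a camera, given by its name, has taken for a name from the list of things; names that differ only in an ending like _2 or _b are one class to them, and where a whole thing is asked for, a point or a joint stands for the part that bears it (a point fixed in the world has none). Each returns a list of dicts, best first, with "score" (0 to 1); they miss things now and then, are a little off and sometimes report something else, mostly with a low value. They report only what shows in the picture. A call takes as long as a camera call. They do not tell look-alikes from the thing itself.
- env.recognise(camera, thing): "location" ([column, row] in pixels, amid what is visible of it).
The state is a dict: "t": time; "joints": joint angles; "qvel": joint speeds; "tau": joint torques, N m; "eef_pos": TCP position; "tcp_rot": TCP orientation; "ft_force": force on the tool from outside, world axes, zero at the start; "moment": the same for the moment, N m; "opening": opening from 0.0 (shut) to 1.0 (fully open); "grip_force": force on a finger pad.
Only numpy, scipy, OpenCV 4.12 (cv2) and the standard library are available. Lean on these libraries where they do the work, as an engineer would, in place of code of your own. Each camera call takes 0.05 s, during which the arm holds its last target. There are 200 camera calls.

TASK

Pinch the two buttons on the lid of the transit case together to free its catches, lift the lid off and lay it right way up on the desk beside the case. Then take every drilled steel block that is in the sorting tray (there may be two to four) and lay them all side by side on the floor of the case, none on top of another or standing on end, leaving the bushing and the hex nut in the tray. Finally put the lid back, fully down and with both catches sprung out and locked, without disturbing the other things on the desk.

Things in the scene. Friction and masses are not known exactly. Their poses are not given: they have to be found in the camera images.
- case: Grey open transit case, fixed to the desk, outside 126 (own x) x 162 (own y) x 56 mm high, walls and floor 5 mm; inside 116 x 152 mm, 51 mm deep. Origin: centre of its underside; z up. At the middle of each end wall (y = +-76 mm) a steel catch plate, 30 mm wide in x and 8 mm thick, juts 8 mm into the mouth, its top level with the rim.
- case_floor (a point): Centre of the case's inner floor (5 mm above the desk), axes as the case. Nothing on the straight way from here to the sorting tray is higher than 90 mm.
- lid_seat (a point): The point, 38 mm above the desk on the case's middle, where the lid's origin lies when the lid is fully home; axes as the case; the lid fits either way round (turned half about z). Beside the case towards the middle of the desk (-y) the desk is bare, with room to lay the lid parallel to the case, 144 mm from centre to centre.
- lid: Loose grey lid, 0.2 kg, locked on the case at the start. Origin: middle of the level of its skirts' lower edges, on which it stands when laid on the desk; z up. Plate 124 (x) x 160 (y) mm, underside 18 and top 24 mm above the origin; it rests on the case rim. Skirts 128 mm long in y, 4 mm thick, at x = +-53 mm reach down to the origin (3 mm play in x and 4 mm in y in the mouth).
- lid_grip (a point): On the lid's middle, 45 mm above its origin: where to pinch, closing along the lid's y axis. Here a dark grip block 32 (x) x 20 (y) x 30 mm stands on the plate, with a black spring button on its +y and -y side: face 26 mm wide in x, 28 to 54 mm above the lid's origin, 54 mm over both buttons free, 36 mm fully pinched. The lid can be carried by its pinched buttons.
- button_left (a joint): Travel of the +y button towards the middle: 0 free, 0.009 m fully pinched; springs out when let go (2.7 N at the start, 6.8 N fully in). It carries a 20 mm wide hook under the plate whose tip, sloped below, reaches y = 74 mm free (6 mm under the catch plate, 1.5 mm below it), 65 mm pinched (3 mm clear). The lid lifts or goes home only with both hooks drawn in.
- button_right (a joint): The same for the -y button.
- sorting_tray: Shallow fixed light wood sorting tray, 149 (x) x 222 (y) mm, standing partly on sheets of paper on a 7.5 mm plinth; its inner floor lies 10.5 mm above the desk, its rim 19.5 mm; walls and dividers 3 mm; 2 (x) by 3 (y) compartments about 70 x 70 mm, centres at x = +-36.5, y = -73, 0, +73 mm. Origin: centre of its underside. One part lies in each compartment in use.
- bushing: Grey turned steel bushing, 30 mm diameter and 30 mm high, in one of the tray's compartments; stays there. Origin: centre of its underside.
- nut: Steel hex nut, 22 x 24 x 12 mm, in one of the tray's compartments; stays there. Origin: centre of its underside.
- block_a: Steel block 30 (own x) x 50 (own y) x 25 mm high with a dark drilled hole in its top, 0.29 kg, flat in a compartment of the tray, one of up to four alike (None if absent). Origin: centre of its underside. Grip across the 30 mm side.
- block_b: Steel block 30 (own x) x 50 (own y) x 25 mm high with a dark drilled hole in its top, 0.29 kg, flat in a compartment of the tray, one of up to four alike (None if absent). Origin: centre of its underside. Grip across the 30 mm side.
- block_c: Steel block 30 (own x) x 50 (own y) x 25 mm high with a dark drilled hole in its top, 0.29 kg, flat in a compartment of the tray, one of up to four alike (None if absent). Origin: centre of its underside. Grip across the 30 mm side.
- block_d: Steel block 30 (own x) x 50 (own y) x 25 mm high with a dark drilled hole in its top, 0.29 kg, flat in a compartment of the tray, one of up to four alike (None if absent). Origin: centre of its underside. Grip across the 30 mm side.
- block_a_mid (a point): Middle of block_a, 12.5 mm above its underside; axes as the block.
- block_b_mid (a point): Middle of block_b, 12.5 mm above its underside; axes as the block.
- block_c_mid (a point): Middle of block_c, 12.5 mm above its underside; axes as the block.
- block_d_mid (a point): Middle of block_d, 12.5 mm above its underside; axes as the block.
- torch: Black torch lying on the desk, 26x120x23 mm; a bystander to leave alone. Origin: centre of its underside, long side along own y.
- pliers: Pair of black-handled pliers lying flat, 61x163x14 mm; a bystander to leave alone. Origin: centre of its underside, long side along own y.
Mind the look-alikes: they are no part of the job. What is shaped like the block_b but red is not meant.

How it is judged (in metres and radians):
On the way, in this order (a step that is already met when the one before it is completed fails the run):
1. both buttons are pinched in while the lid still sits on the case (value of joint each of button_left, button_right above 0.0055 m and z of lid in the frame of lid_seat below 0.006 m), for 0.1 s.
2. the lid lies right way up on the desk clear of the case, released (height (world z) of lid between -0.005 and 0.012 m and angle between lid's own z axis and vertical below 0.1 rad and horizontal distance between lid and case above 0.1 m and linear speed of lid below 0.03 m/s and contact force between the fingers and lid below 0.2 N), for 0.2 s.
3. every block lies on the floor of the case, released (x of block_a_mid in the frame of case_floor between -0.056 and 0.056 m and y of block_a_mid in the frame of case_floor between -0.074 and 0.074 m and z of block_a_mid in the frame of case_floor between 0.008 and 0.017 m and angle between block_a's own y axis and vertical between 1.45 and 1.69 rad and linear speed of each of block_a, block_b, block_c, block_d below 0.03 m/s and x of block_b_mid in the frame of case_floor between -0.056 and 0.056 m and y of block_b_mid in the frame of case_floor between -0.074 and 0.074 m and z of block_b_mid in the frame of case_floor between 0.008 and 0.017 m and angle between block_b's own y axis and vertical between 1.45 and 1.69 rad and x of block_c_mid in the frame of case_floor between -0.056 and 0.056 m and y of block_c_mid in the frame of case_floor between -0.074 and 0.074 m and z of block_c_mid in the frame of case_floor between 0.008 and 0.017 m and angle between block_c's own y axis and vertical between 1.45 and 1.69 rad and x of block_d_mid in the frame of case_floor between -0.056 and 0.056 m and y of block_d_mid in the frame of case_floor between -0.074 and 0.074 m and z of block_d_mid in the frame of case_floor between 0.008 and 0.017 m and angle between block_d's own y axis and vertical between 1.45 and 1.69 rad and contact force between the fingers and block_a below 0.2 N and contact force between the fingers and block_b below 0.2 N and contact force between the fingers and block_c below 0.2 N and contact force between the fingers and block_d below 0.2 N), for 0.2 s.
At the end, for the whole second after the job is handed in: Every block present lies at rest on the case floor on a long side (middle 8 to 17 mm above it, long axis level to 0.12 rad); the lid is home (6 mm sideways, 3 mm in height, 0.05 rad) with both buttons out (under 4 mm pressed); bushing and nut are in the tray (x of block_a_mid in the frame of case_floor between -0.056 and 0.056 m and y of block_a_mid in the frame of case_floor between -0.074 and 0.074 m and z of block_a_mid in the frame of case_floor between 0.008 and 0.017 m and angle between block_a's own y axis and vertical between 1.45 and 1.69 rad and linear speed of each of block_a, block_b, block_c, block_d below 0.03 m/s and x of block_b_mid in the frame of case_floor between -0.056 and 0.056 m and y of block_b_mid in the frame of case_floor between -0.074 and 0.074 m and z of block_b_mid in the frame of case_floor between 0.008 and 0.017 m and angle between block_b's own y axis and vertical between 1.45 and 1.69 rad and x of block_c_mid in the frame of case_floor between -0.056 and 0.056 m and y of block_c_mid in the frame of case_floor between -0.074 and 0.074 m and z of block_c_mid in the frame of case_floor between 0.008 and 0.017 m and angle between block_c's own y axis and vertical between 1.45 and 1.69 rad and x of block_d_mid in the frame of case_floor between -0.056 and 0.056 m and y of block_d_mid in the frame of case_floor between -0.074 and 0.074 m and z of block_d_mid in the frame of case_floor between 0.008 and 0.017 m and angle between block_d's own y axis and vertical between 1.45 and 1.69 rad and horizontal distance between lid and lid_seat below 0.006 m and z of lid in the frame of lid_seat between -0.004 and 0.003 m and angle between lid's own z axis and vertical below 0.05 rad and value of joint each of button_left, button_right below 0.004 m and x of bushing in the frame of sorting_tray between -0.074 and 0.074 m and y of bushing in the frame of sorting_tray between -0.11 and 0.11 m and height (world z) of bushing between -0.004 and 0.035 m and x of nut in the frame of sorting_tray between -0.074 and 0.074 m and y of nut in the frame of sorting_tray between -0.11 and 0.11 m and height (world z) of nut between -0.004 and 0.035 m and linear speed of lid below 0.02 m/s); the robot touches nothing.
It fails at once if a bystander on the desk is shoved more than 4 cm (distance of any of torch, pliers from where it was at the start of the episode above 0.04 m).
It fails at once if the bushing or the nut is taken out of the tray (lifted more than 7 cm above the desk) (height (world z) of any of bushing, nut above 0.07 m).
Of block_a, block_b, block_c, block_d only 2 to 4 are there at a start; the rules pass over those that are not, and their reading is None.
At some moment in a run one of block_a, block_b, block_c, block_d, lid may be knocked a few centimetres aside while the robot is not near it.
Once in a run the grip may slacken for a moment while it holds something.
It also fails if it takes over 210 s, if anything falls off the work surface, if the arm or the gripper's body presses on something with over 40 N, if the wrist force passes 120 N, or if a joint passes its speed limit or range.

## Working session

There is one attempt and no reset: what is moved stays moved. The work goes in short steps, Python scripts to look and compute and a tool call to move; the robot and the scene stay as the last step left them, time stands still between calls to the robot, and variables do not carry over. Pictures are saved under pics/ and viewed, at most 14 in all, crops included, and the job is handed in when it is done.

Besides the shell and the picture viewer there is one more tool, called after "Call:" as name(argument=value, ...), one argument or row to a line, values as JSON. jog_arm: Moves the arm, as the interface text tells. Its arguments: {"type":"object","properties":{"motion":{"type":"array"}},"required":["motion"]}

```bash
mkdir -p pics; cat > h.py <<'E'
import numpy as np, cv2
from cell import env
from scipy.spatial.transform import Rotation as R
def cap(n):
    return env.read_camera(n)
def cloud(p):
    K=p["camera_matrix"];k=p["k1"];z=p["z_map"].astype(float)
    v,u=np.mgrid[0:z.shape[0],0:z.shape[1]]
    xd=(u-K[0][2])/K[0][0];yd=(v-K[1][2])/K[1][1]
    x,y=xd.copy(),yd.copy()
    for _ in range(8):
        s=1+k*(x*x+y*y);x=xd/s;y=yd/s
    P=np.stack([x*z,-y*z,-z,np.ones_like(z)],-1)
    W=P@np.linalg.inv(np.array(p["world_to_cam"])).T
    W=W[...,:3];W[z==0]=np.nan
    return W
def save(p,f): cv2.imwrite("pics/"+f,cv2.cvtColor(p["color"],cv2.COLOR_RGB2BGR))
def st():
    s=env.state();print("t",round(s["t"],2),"pos",np.round(s["eef_pos"],1),"rot",np.round(s["tcp_rot"],3),"j",np.round(s["joints"],2),"F",np.round(s["ft_force"],1),"op",round(s["opening"],3),"gf",round(s["grip_force"],1));return s
E
python3 - <<'E'
from h import *
st()
for n in("top","side"):
    p=cap(n);save(p,n+"0.png");W=cloud(p);np.save(n+"0.npy",W)
    print(n,np.round(np.linalg.inv(p["world_to_cam"])[:3,3]))
    for t in("case","lid","lid_grip","sorting_tray","bushing","nut","block_a","torch","pliers"):
        for d in env.recognise(n,t)[:6]:
            c,r=[int(round(a)) for a in d["location"]]
            print(t,round(d["score"],2),c,r,np.round(W[min(r,419),min(c,559)]))
E
```

```text
t 0.0 pos [211.7 587.9 291.6] rot [-3.14  -0.     2.796] j [ 1.12  0.49  1.56 -0.    1.09 -0.11] F [ 1.2 -0.1 -0.3] op 0.999 gf 0.0
top [ 494.  -36. 1618.]
case 0.65 199 221 [537. 250.  56.]
lid 0.95 180 228 [514. 300.  93.]
lid_grip 0.9 179 224 [526. 305.  86.]
sorting_tray 0.92 370 220 [ 549. -290.   11.]
sorting_tray 0.44 393 228 [ 524. -358.   32.]
bushing 0.62 372 235 [ 501. -293.   32.]
nut 0.61 391 227 [ 527. -352.   35.]
nut 0.47 347 236 [ 497. -215.   23.]
nut 0.29 373 220 [ 549. -299.   11.]
block_a 0.72 345 216 [ 559. -207.   39.]
block_a 0.64 288 127 [843. -24.  26.]
block_a 0.51 389 226 [ 530. -345.   37.]
block_a 0.5 301 166 [718. -67.  27.]
torch 0.85 354 276 [ 371. -238.   19.]
pliers 0.59 296 274 [373. -55.   1.]
side [ 617. -881.  586.]
case 0.69 257 180 [533. 248.  32.]
lid 0.57 254 164 [521. 294.  62.]
lid_grip 0.81 254 161 [521. 292.  73.]
sorting_tray 0.77 244 322 [ 549. -303.   11.]
sorting_tray 0.29 255 162 [524. 292.  70.]
sorting_tray 0.18 222 339 [ 520. -370.   37.]
bushing 0.68 221 310 [ 507. -300.   35.]
block_a 0.97 225 336 [ 523. -362.   36.]
block_a 0.9 378 244 [836. -52.  25.]
block_a 0.78 256 279 [ 564. -209.   36.]
block_a 0.76 329 254 [721. -89.  17.]
torch 0.93 153 301 [ 373. -268.   22.]
pliers 0.66 182 247 [377. -55.  -2.]
```

```bash
python3 - <<'E'
import cv2
t=cv2.imread("pics/top0.png");s=cv2.imread("pics/side0.png")
cv2.imwrite("pics/c_top.png",cv2.resize(t[110:320,130:430],(800,560),interpolation=cv2.INTER_CUBIC))
cv2.imwrite("pics/c_side.png",cv2.resize(s[130:400,120:440],(711,600),interpolation=cv2.INTER_CUBIC))
E
```

```text
(no output)
```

View pics/c_top.png

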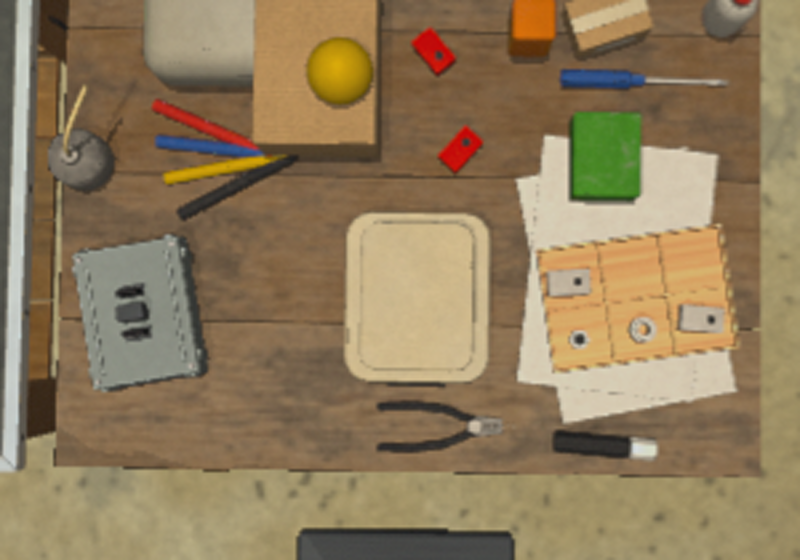

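View pics/c_side.png

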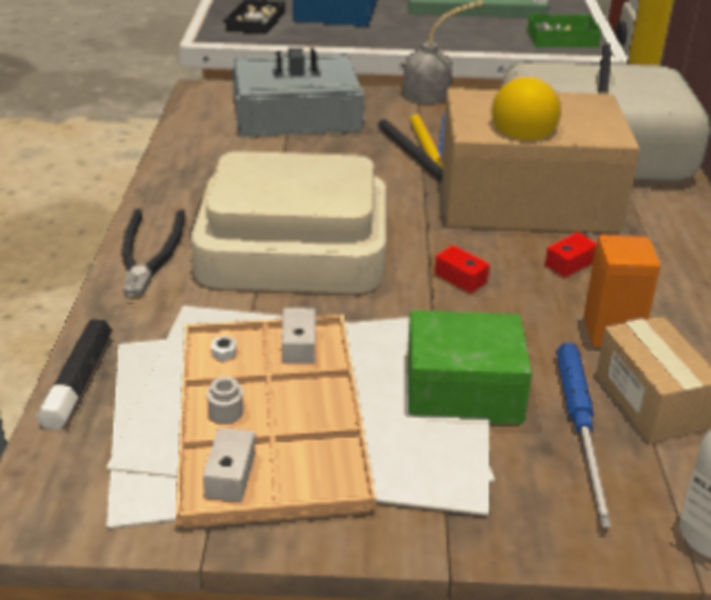

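The views show the case with its lid at crop (137,313). The tray has two blocks, at (570,283) and (700,320), with the nut at (580,340) and the bushing at (643,328). The red blocks are decoys. Next I fit the poses from the depth data.

```bash
cat >> h.py <<'E'
def sel(W,c,r,z0,z1):
    P=W.reshape(-1,3);P=P[~np.isnan(P[:,0])]
    return P[(np.hypot(P[:,0]-c[0],P[:,1]-c[1])<r)&(P[:,2]>z0)&(P[:,2]<z1)]
def rect(P):
    (a,b),(w,h),an=cv2.minAreaRect(P[:,:2].astype(np.float32))
    if w<h: w,h,an=h,w,an+90
    return np.round([a,b,w,h,(an+90)%180-90],1)  # centre, long, short, long-axis angle deg
E
python3 - <<'E'
from h import *
for n in("top","side"):
    W=np.load(n+"0.npy")
    for nm,c,r,z0,z1 in(("lidplate",(525,300),120,55,68),("grip",(525,300),50,78,105),("blk1",(560,-208),40,29,45),("blk2",(526,-350),40,29,45),("tray",(535,-290),150,14,24)):
        P=sel(W,c,r,z0,z1);print(n,nm,len(P),rect(P) if len(P)>3 else "",np.round(np.median(P,0),1), np.round(P.mean(0),1))
E
```

```text
top lidplate 1802 [519.6 306.5 164.8 129.   10. ] [517.3 303.8  62.4] [517.9 305.   62.2]
top grip 120 [518.4 305.9  55.2  31.8  10.8] [517.4 305.6  91.7] [518.5 305.1  91. ]
top blk1 153 [ 560.8 -199.1   48.1   28.7  -89.3] [ 561.9 -197.9   36.9] [ 561.  -198.9   36.6]
top blk2 153 [ 520.1 -356.8   51.    29.8   84.8] [ 520.4 -355.5   36. ] [ 520.2 -355.9   36.2]
top tray 1049 [ 544.1 -268.5  252.9  247.   -80.3] [ 545.2 -282.3   16.5] [ 546.6 -282.5   17.2]
side lidplate 868 [516.3 305.2 162.8 130.5  11.2] [517.1 289.7  60.7] [517.1 293.   60.7]
side grip 95 [518.3 304.7  54.1  36.6  13. ] [517.8 298.7  87.9] [518.5 300.8  86.6]
side blk1 254 [ 559.6 -199.6   51.9   28.2  -86.2] [ 560.  -204.3   34.9] [ 560.2 -202.9   34.7]
side blk2 441 [ 518.4 -356.6   51.6   30.1   86. ] [ 518.6 -360.6   35.6] [ 518.5 -359.9   35.4]
side tray 1641 [ 574.7 -277.   225.3  216.1  -81.1] [ 536.3 -307.1   18.3] [ 543.6 -299.5   18.3]
```

Call:
jog_arm(
  motion=[
    [0, 0, 10, 0, 0, 0, 95],
    [0, 0, 10, 0, 0, 0, 95],
    [0, 0, 10, 0, 0, 0, 95],
    [0, 0, 10, 0, 0, 0, 95],
    [0, 0, 10, 0, 0, 0, 95],
    [0, 0, 9.7, 0, 0, 0, 95],
    [0, 0, 0, -41.7, 31.2, 0, 95],
    [0, 0, 0, -41.7, 31.2, 0, 95],
    [0, 0, 0, -41.7, 31.2, 0, 95],
    [0, 0, 0, -41.7, 31.2, 0, 95],
  ],
)

```text
t: 2.25
eef_pos: [366.0, 445.5, 292.4]
tcp_rot: [3.141, -0.0, 1.754]
ft_force: [0.4, 0.4, -0.5]
opening: 0.997
grip_force: 0.0
```

Call:
jog_arm(
  motion=[
    [0, 0, 0, -41.7, 31.2, 0, 95],
    [0, 0, 0, -41.7, 31.2, 0, 95],
    [0, 0, 0, -41.7, 31.2, 0, 95],
    [0, 0, 0, -41.7, 31.2, 0, 95],
    [0, 0, 0, 0, 0, 40, 95],
    [0, 0, 0, 0, 0, 40, 95],
    [0, 0, 0, 0, 0, 0, 95],
  ],
)

```text
t: 3.12
eef_pos: [517.3, 304.9, 210.1]
tcp_rot: [-3.137, 0.001, 1.754]
ft_force: [0.7, 0.4, 0.7]
opening: 1.001
grip_force: 0.0
```

Call:
jog_arm(
  motion=[
    [0, 0, 0, 0, 1, 30, 95],
    [0, 0, 0, 0, 0, 25, 95],
    [0, 0, 0, 0, 0, 10, 95],
    [0, 0, 0, 0, 0, 0, 30],
    [0, 0, 0, 0, 0, 0, 30],
    [0, 0, 0, 0, 0, 0, 30],
    [0, 0, 0, 0, 0, 0, 30],
    [0, 0, 0, 0, 0, 0, 30],
    [0, 0, 0, 0, 0, 0, 30],
    [0, 0, 0, 0, 0, 0, 30],
  ],
)

```text
t: 4.38
eef_pos: [519.1, 305.6, 147.8]
tcp_rot: [3.141, -0.0, 1.754]
ft_force: [-0.1, -0.9, 5.5]
opening: 0.361
grip_force: 30.0
```

Call:
jog_arm(
  motion=[
    [0, 0, 0, 0, 0, 0, 30],
    [0, 0, 0, 0, 0, -10, 30],
    [0, 0, 0, 0, 0, -15, 30],
    [0, 0, 0, 0, 0, -20, 30],
    [0, 0, 0, 0, 0, -20, 30],
    [0, 0, 0, 0, 0, -15, 30],
    [0, 0, 0, 0, 0, 0, 30],
  ],
)

```text
t: 5.25
eef_pos: [519.2, 305.7, 228.5]
tcp_rot: [3.139, -0.001, 1.754]
ft_force: [0.4, 0.5, -2.2]
opening: 0.361
grip_force: 30.0
```

```bash
python3 - <<'E'
from h import *
st();p=cap("side");save(p,"s1.png")
q=cv2.imread("pics/s1.png")[100:260,140:400];cv2.imwrite("pics/s1c.png",cv2.resize(q,(780,480),interpolation=cv2.INTER_CUBIC))
E
```

```text
t 5.25 pos [519.2 305.7 228.5] rot [ 3.139e+00 -1.000e-03  1.754e+00] j [0.42 0.53 1.69 0.   0.93 0.24] F [ 0.4  0.5 -2.2] op 0.361 gf 30.0
```

View pics/s1c.png

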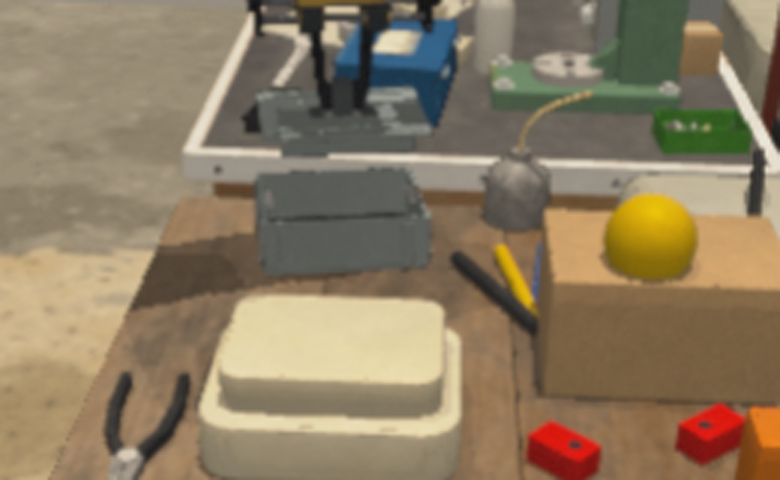

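The lid is clear of the case and level at crop (340,120). I carry it sideways and set it down.

Call:
jog_arm(
  motion=[
    [0, 0, 0, -24, 0, 0, 30],
    [0, 0, 0, -40, 0, 0, 30],
    [0, 0, 0, -40, 0, 0, 30],
    [0, 0, 0, -30, 0, 15, 30],
    [0, 0, 0, -10, 0, 25, 30],
    [0, 0, 0, 0, 0, 30, 30],
    [0, 0, 0, 0, 0, 25, 30],
    [0, 0, 0, 0, 0, 15, 30],
    [0, 0, 0, 0, 0, 6, 30],
    [0, 0, 0, 0, 0, 0, 30],
  ],
)

```text
t: 6.55
eef_pos: [545.2, 164.1, 111.3]
tcp_rot: [-3.142, -0.0, 1.754]
ft_force: [0.1, 0.7, -0.4]
opening: 0.364
grip_force: 30.0
```

Call:
jog_arm(
  motion=[
    [0, 0, 0, 0, 0, 1, 30],
    [0, 0, 0, 0, 0, 0, 30],
    [0, 0, 0, 0, 0, 0, 60],
    [0, 0, 0, 0, 0, 0, 95],
    [0, 0, 0, 0, 0, 0, 95],
    [0, 0, 0, 0, 0, 0, 95],
    [0, 0, 0, 0, 0, -30, 95],
    [0, 0, 0, 0, 0, -60, 95],
    [0, 0, 0, 0, 0, -60, 95],
    [0, 0, 0, 0, 0, 0, 95],
  ],
)

```text
t: 7.8
eef_pos: [546.2, 164.3, 264.7]
tcp_rot: [3.133, -0.0, 1.754]
ft_force: [0.7, -0.1, -0.6]
opening: 0.996
grip_force: 0.0
```

```bash
python3 - <<'E'
from h import *
st()
for n in("top","side"):
    p=cap(n);W=cloud(p);save(p,n+"2.png")
    for nm,c,r,z0,z1 in(("lidplate",(545,164),110,18,32),("lidgrip",(545,164),50,40,65),("case",(518,305),120,46,62),("blk1",(560,-208),40,29,45),("blk2",(520,-356),40,29,45)):
        P=sel(W,c,r,z0,z1);print(n,nm,len(P),rect(P) if len(P)>3 else "",np.round(np.median(P,0),1))
E
```

```text
t 7.8 pos [546.2 164.3 264.7] rot [ 3.133 -0.     1.754] j [ 0.18  0.44  1.73  0.    0.96 -0.01] F [ 0.7 -0.1 -0.6] op 0.996 gf 0.0
top lidplate 586 [553.8 122.9 160.   45.9   6.9] [546.  123.5  24.9]
top lidgrip 0  [nan nan nan]
top case 167 [510.4 354.  167.4  52.8   2.4] [517.  361.5  54.7]
top blk1 155 [ 560.1 -202.7   64.2   38.1   77.6] [ 559.6 -198.1   36. ]
top blk2 149 [ 520.  -356.7   49.9   29.7   85. ] [ 520.3 -357.1   36.3]
side lidplate 841 [543.2 178.9 160.2 148.8   9.3] [547.5 195.4  23.2]
side lidgrip 110 [545.9 161.4  52.4  31.6   2.8] [545.6 157.1  51. ]
side case 449 [516.1 306.4 169.6 134.6  10.8] [515.7 282.4  52. ]
side blk1 258 [ 559.7 -200.6   52.8   28.1  -86.2] [ 560.4 -204.6   35.1]
side blk2 436 [ 518.2 -356.4   51.    30.1   86. ] [ 518.7 -360.4   35.8]
  return _methods._mean(a, axis=axis, dtype=dtype,
  ret = um.true_divide(
```

Call:
jog_arm(
  motion=[
    [0, 0, 0, -51.5, -7.5, 0, 60],
    [0, 0, 0, -51.5, -7.5, 0, 60],
    [0, 0, 0, -51.5, -7.5, 0, 60],
    [0, 0, 0, -51.5, -7.5, 0, 60],
    [0, 0, 0, -51.5, -7.5, 0, 60],
    [0, 0, 0, -51.5, -7.5, 0, 60],
    [0, 0, 0, -51.5, -7.5, 0, 60],
    [0, 0, 7.5, 0, 0, 30, 60],
    [0, 0, 0, 0, 0, 50, 60],
    [0, 0, 0, 0, 0, 0, 60],
  ],
)

```text
t: 9.15
eef_pos: [557.5, -199.4, 176.0]
tcp_rot: [-3.134, -0.004, 1.623]
ft_force: [0.2, -0.7, -0.2]
opening: 0.634
grip_force: 0.0
```

```bash
python3 - <<'E'
from h import *
st()
p=cap("side");W=cloud(p);save(p,"side3.png")
for nm,c in(("b1",(560,-200)),("b2",(519,-357))):
    P=sel(W,c,50,29,45);print(nm,len(P),rect(P) if len(P)>3 else "")
E
```

```text
t 9.15 pos [ 557.5 -199.4  176. ] rot [-3.134 -0.004  1.623] j [-0.46  0.58  1.75  0.    0.81 -0.51] F [ 0.2 -0.7 -0.2] op 0.634 gf 0.0
b1 253 [ 559.8 -200.2   51.9   28.   -86.3]
b2 441 [ 518.3 -356.5   52.    29.9   85.8]
```

Call:
jog_arm(
  motion=[
    [0, 0, 0, 0, 2, 30, 60],
    [0, 0, 0, 0, 0, 30, 60],
    [0, 0, 0, 0, 0, 17, 60],
    [0, 0, 0, 0, 0, 0, 60],
    [0, 0, 0, 0, 0, 0, 15],
    [0, 0, 0, 0, 0, 0, 15],
    [0, 0, 0, 0, 0, 0, 15],
    [0, 0, 0, 0, 0, 0, 15],
    [0, 0, 0, 0, 0, 0, 15],
  ],
)

```text
t: 10.32
eef_pos: [561.2, -199.9, 103.7]
tcp_rot: [3.141, 0.0, 1.623]
ft_force: [-0.2, 1.4, 6.4]
opening: 0.314
grip_force: 30.0
```

Call:
jog_arm(
  motion=[
    [0, 0, 0, 0, 0, -15, 15],
    [0, 0, 0, 0, 0, -40, 15],
    [0, 0, 0, 0, 0, -45, 15],
    [0, 0, 0, 0, 0, -40, 15],
    [0, 0, 0, 0, 0, -20, 15],
    [0, 0, 0, 0, 0, 0, 15],
  ],
)

```text
t: 11.08
eef_pos: [561.3, -199.9, 265.0]
tcp_rot: [3.139, 0.001, 1.623]
ft_force: [-0.8, 0.2, -2.9]
opening: 0.312
grip_force: 30.0
```

```bash
python3 - <<'E'
from h import *
s=st()
p=cap("side");W=cloud(p);save(p,"side4.png")
c=s["eef_pos"]
for nm,z0,z1 in(("fingers+blk",c[2]-110,c[2]-20),):
    P=sel(W,c[:2],50,z0,z1);print(len(P),np.histogram(P[:,2]-c[2],bins=range(-110,-19,5)))
q=cv2.imread("pics/side4.png")[200:340,190:330];cv2.imwrite("pics/side4c.png",cv2.resize(q,(560,560),interpolation=cv2.INTER_CUBIC))
E
```

```text
t 11.07 pos [ 561.3 -199.9  265. ] rot [3.139e+00 1.000e-03 1.623e+00] j [-0.45  0.48  1.67  0.    1.   -0.51] F [-0.8  0.2 -2.9] op 0.312 gf 30.0
703 (array([  0,   0,   0,  25,  37,  40,  51,  55, 232,  19,  26,  24,  25,
        31,  30,  31,  36,  41]), array([-110, -105, -100,  -95,  -90,  -85,  -80,  -75,  -70,  -65,  -60,
        -55,  -50,  -45,  -40,  -35,  -30,  -25,  -20]))
```

View pics/side4c.png

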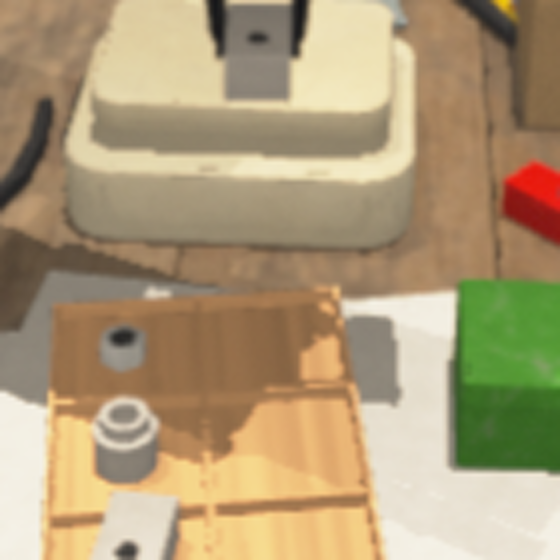

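Block 1 is held level at crop (258,50); the nut and bushing are still in place. I carry it to the case.

Call:
jog_arm(
  motion=[
    [0, 0, -7.5, 0, 0, 0, 15],
    [0, 0, 0, 40, 6, 0, 15],
    [0, 0, 0, 60, 9, 0, 15],
    [0, 0, 0, 60, 9, 0, 15],
    [0, 0, 0, 60, 9, 0, 15],
    [0, 0, 0, 60, 9, 0, 15],
    [0, 0, 0, 60, 9, 0, 15],
    [0, 0, 0, 60, 9, 0, 15],
    [0, 0, 0, 60, 9, 0, 15],
    [0, 0, 0, 45, 8, 0, 15],
  ],
)

```text
t: 12.38
eef_pos: [544.1, 313.0, 261.6]
tcp_rot: [-3.139, 0.0, 1.755]
ft_force: [-0.0, -0.4, -2.4]
opening: 0.307
grip_force: 30.0
```

Call:
jog_arm(
  motion=[
    [0, 0, 0, 0, 0, 0, 15],
    [0, 0, 0, 0, 0, 0, 15],
  ],
)

```text
t: 12.62
eef_pos: [544.6, 310.3, 261.9]
tcp_rot: [-3.139, 0.001, 1.754]
ft_force: [0.4, -0.0, -3.1]
opening: 0.311
grip_force: 30.0
```

Call:
jog_arm(
  motion=[
    [0, 0, 0, 0, 0, 40, 15],
    [0, 0, 0, 0, 0, 50, 15],
    [0, 0, 0, 0, 0, 40, 15],
    [0, 0, 0, 0, 0, 20, 15],
    [0, 0, 0, 0, 0, 9, 15],
    [0, 0, 0, 0, 0, 0, 15],
    [0, 0, 0, 0, 0, 0, 15],
  ],
)

```text
t: 13.5
eef_pos: [545.4, 310.5, 105.2]
tcp_rot: [3.14, -0.0, 1.753]
ft_force: [-0.0, -0.2, -2.6]
opening: 0.309
grip_force: 30.0
```

Call:
jog_arm(
  motion=[
    [0, 0, 0, 0, 0, 3, 15],
    [0, 0, 0, 0, 0, 2, 15],
    [0, 0, 0, 0, 0, 1, 15],
    [0, 0, 0, 0, 0, 0, 15],
  ],
)

```text
t: 14.0
eef_pos: [545.0, 310.7, 98.2]
tcp_rot: [3.142, -0.0, 1.754]
ft_force: [0.7, -0.4, -3.1]
opening: 0.311
grip_force: 30.0
```

Call:
jog_arm(
  motion=[
    [0, 0, 0, 0, 0, 1, 15],
    [0, 0, 0, 0, 0, 1, 15],
    [0, 0, 0, 0, 0, 0, 15],
  ],
)

```text
t: 14.38
eef_pos: [544.9, 310.7, 98.1]
tcp_rot: [3.141, -0.0, 1.754]
ft_force: [-5.7, -2.9, 16.8]
opening: 0.316
grip_force: 30.0
```

Call:
jog_arm(
  motion=[
    [0, 0, 0, 0, 0, -0.5, 42],
    [0, 0, 0, 0, 0, 0, 42],
    [0, 0, 0, 0, 0, 0, 42],
    [0, 0, 0, 0, 0, -30, 42],
    [0, 0, 0, 0, 0, -60, 42],
    [0, 0, 0, 0, 0, -60, 42],
    [0, 0, 0, 0, 0, 0, 60],
  ],
)

```text
t: 15.25
eef_pos: [546.0, 311.2, 251.3]
tcp_rot: [3.134, -0.002, 1.754]
ft_force: [-0.5, -0.0, 0.5]
opening: 0.499
grip_force: 0.0
```

```bash
python3 - <<'E'
from h import *
st()
for n in("top","side"):
    p=cap(n);W=cloud(p);save(p,n+"5.png")
    for nm,c,r,z0,z1 in(("lidplate",(545,164),110,18,32),("lidgrip",(545,164),50,40,65),("incase",(518,306),52,24,38),("blk2",(520,-356),50,29,45)):
        P=sel(W,c,r,z0,z1);print(n,nm,len(P),rect(P) if len(P)>3 else "")
q=cv2.imread("pics/top5.png")[180:280,140:260];cv2.imwrite("pics/top5c.png",cv2.resize(q,(720,600),interpolation=cv2.INTER_CUBIC))
E
```

```text
t 15.25 pos [546.  311.2 251.3] rot [ 3.134e+00 -2.000e-03  1.754e+00] j [0.41 0.53 1.6  0.   1.   0.23] F [-0.5 -0.   0.5] op 0.499 gf 0.0
top lidplate 1751 [544.5 176.  160.4 145.   10.4]
top lidgrip 109 [546.  165.5  54.3  30.8   8.3]
top incase 117 [547.9 304.7  40.1  30.1 -78.2]
top blk2 152 [ 520.1 -356.2   50.7   29.6   84.5]
side lidplate 827 [543.3 177.6 159.4 152.5  10.5]
side lidgrip 111 [546.2 161.8  52.4  29.4   5.3]
side incase 38 [543.8 321.4  28.1  28.   11.3]
side blk2 447 [ 518.3 -356.8   51.1   29.8   86.5]
```

View pics/top5c.png

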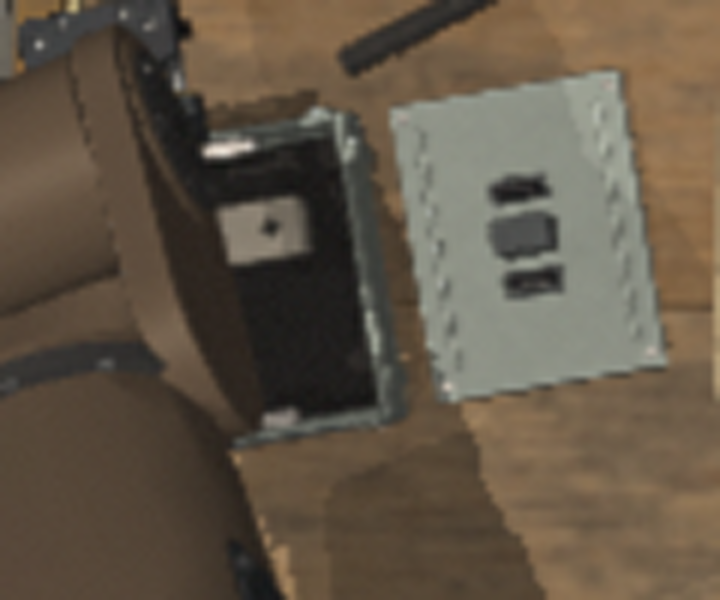

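Block 1 lies flat in the case at crop (265,230) and the lid lies undisturbed at (527,235). On to block 2.

Call:
jog_arm(
  motion=[
    [0, 0, 1.5, -50, -11.4, 0, 60],
    [0, 0, 1.5, -50, -11.4, 0, 60],
    [0, 0, 1.5, -50, -11.4, 0, 60],
    [0, 0, 1.5, -50, -11.4, 0, 60],
    [0, 0, 1.5, -50, -11.4, 0, 60],
    [0, 0, 1.5, -50, -11.4, 0, 60],
    [0, 0, 1.5, -50, -11.4, 0, 60],
    [0, 0, 1.5, -50, -11.4, 0, 60],
    [0, 0, 1.5, -50, -11.4, 0, 60],
    [0, 0, 1.5, -50, -11.4, 0, 60],
  ],
)

```text
t: 16.6
eef_pos: [463.0, -195.6, 245.0]
tcp_rot: [-3.139, -0.001, 1.491]
ft_force: [1.3, 0.4, -0.1]
opening: 0.632
grip_force: 0.0
```

```bash
cat >> h.py <<'E'
def go(x,y,z,pos=None,yaw=None):
    s=st();p=s["eef_pos"];a=s["tcp_rot"][2]
    d=np.array([x,y,z])-p
    print("tool shift",np.round([d[0]*np.cos(a)+d[1]*np.sin(a), d[0]*np.sin(a)-d[1]*np.cos(a), -d[2]],1))
E
python3 -c "
from h import *
go(519.2,-356.5,175)"
```

```text
t 16.6 pos [ 463.  -195.6  245. ] rot [-3.139e+00 -1.000e-03  1.491e+00] j [-0.53  0.38  1.91  0.    0.86 -0.45] F [ 1.3  0.4 -0.1] op 0.632 gf 0.0
tool shift [-155.9   68.8   70. ]
```

Call:
jog_arm(
  motion=[
    [0, 0, 0, -40, 17, 10, 60],
    [0, 0, 0, -40, 18, 20, 60],
    [0, 0, 0, -40, 17, 20, 60],
    [0, 0, 0, -36, 17, 20, 60],
    [0, 0, 0, 0, 0, 0, 60],
    [0, 0, 0, 0, 0, 0, 60],
  ],
)

```text
t: 17.35
eef_pos: [519.9, -354.4, 175.3]
tcp_rot: [-3.139, -0.002, 1.492]
ft_force: [0.2, 0.4, 0.3]
opening: 0.633
grip_force: 0.0
```

```bash
python3 -c "
from h import *
p=cap('side');W=cloud(p);P=sel(W,(519,-357),50,29,45);print(rect(P),len(P))
go(519.2,-356.5,98)"
```

```text
[ 518.3 -357.2   52.3   30.2   85.8] 447
t 17.4 pos [ 520.1 -354.3  176.1] rot [-3.140e+00 -1.000e-03  1.492e+00] j [-0.7   0.63  1.66  0.    0.86 -0.62] F [-0.4 -0.9  0. ] op 0.633 gf 0.0
tool shift [-2.3 -0.7 78.1]
```

Call:
jog_arm(
  motion=[
    [0, 0, 0, -2, -1, 30, 60],
    [0, 0, 0, 0, 0, 30, 60],
    [0, 0, 0, 0, 0, 17, 60],
    [0, 0, 0, 0, 0, 0, 60],
    [0, 0, 0, 0, 0, 0, 15],
    [0, 0, 0, 0, 0, 0, 15],
    [0, 0, 0, 0, 0, 0, 15],
    [0, 0, 0, 0, 0, 0, 15],
    [0, 0, 0, 0, 0, 0, 15],
  ],
)

```text
t: 18.52
eef_pos: [519.5, -357.2, 100.1]
tcp_rot: [3.141, 0.0, 1.492]
ft_force: [-1.5, 1.3, 5.6]
opening: 0.315
grip_force: 30.0
```

Call:
jog_arm(
  motion=[
    [0, 0, 0, 0, 0, -15, 15],
    [0, 0, 0, 0, 0, -40, 15],
    [0, 0, 0, 0, 0, -45, 15],
    [0, 0, 0, 0, 0, -40, 15],
    [0, 0, 0, 0, 0, -20, 15],
    [0, 0, -7.5, 0, 0, 0, 15],
    [0, 0, -7.5, 0, 0, 0, 15],
    [0, 0, 0, 0, 0, 0, 15],
  ],
)

```text
t: 19.52
eef_pos: [519.2, -357.0, 260.1]
tcp_rot: [-3.142, -0.0, 1.753]
ft_force: [0.2, 0.1, -2.6]
opening: 0.314
grip_force: 30.0
```

```bash
python3 -c "
from h import *
go(491.8,300.8,262)"
```

```text
t 19.52 pos [ 519.2 -357.   260.1] rot [-3.142 -0.     1.753] j [-0.71  0.53  1.58  0.    1.03 -0.89] F [ 0.2  0.1 -2.6] op 0.314 gf 30.0
tool shift [651.9  92.2  -1.9]
```

Call:
jog_arm(
  motion=[
    [0, 0, 0, 52, 7.7, 0, 15],
    [0, 0, 0, 56, 7.7, 0, 15],
    [0, 0, 0, 56, 7.7, 0, 15],
    [0, 0, 0, 56, 7.7, 0, 15],
    [0, 0, 0, 56, 7.7, 0, 15],
    [0, 0, 0, 56, 7.7, 0, 15],
    [0, 0, 0, 56, 7.7, 0, 15],
    [0, 0, 0, 56, 7.7, 0, 15],
    [0, 0, 0, 56, 7.7, 0, 15],
    [0, 0, 0, 56, 7.7, 0, 15],
  ],
)

```text
t: 20.78
eef_pos: [493.5, 205.4, 260.1]
tcp_rot: [3.141, -0.0, 1.75]
ft_force: [1.0, -1.0, -3.0]
opening: 0.31
grip_force: 30.0
```

Call:
jog_arm(
  motion=[
    [0, 0, 0, 52, 7.7, 0, 15],
    [0, 0, 0, 44, 7.7, 0, 15],
    [0, 0, 0, 0, 0, 0, 15],
    [0, 0, 0, 0, 0, 0, 15],
  ],
)

```text
t: 21.28
eef_pos: [491.3, 300.6, 259.7]
tcp_rot: [-3.141, 0.0, 1.752]
ft_force: [0.5, -0.4, -2.3]
opening: 0.313
grip_force: 30.0
```

```bash
python3 -c "
from h import *
go(491.8,300.8,98)
for n in('side','top'):
  p=cap(n);W=cloud(p)
  P=sel(W,(518,306),52,24,38);print(n,len(P),rect(P))
  P=sel(W,(492,301),45,150,205);print('held',len(P),rect(P),np.percentile(P[:,2],[1,50,99]))
"
```

```text
t 21.27 pos [491.3 300.6 259.7] rot [-3.141  0.     1.752] j [ 0.43  0.46  1.72 -0.    0.97  0.25] F [ 0.5 -0.4 -2.3] op 0.313 gf 30.0
tool shift [1.000e-01 5.000e-01 1.617e+02]
side 38 [544.3 323.5  30.4  27.7 -86. ]
held 195 [490.2 300.   53.3  43.6 -76.7] [170.03711471 192.26865838 203.58434918]
top 125 [546.6 308.1  48.3  29.6 -80.8]
held 43 [496.2 278.1  28.8   7.6  11.5] [173.16848936 191.75129309 199.50156776]
```

Call:
jog_arm(
  motion=[
    [0, 0, 0, 0, 0, 40, 15],
    [0, 0, 0, 0, 0, 50, 15],
    [0, 0, 0, 0, 0, 40, 15],
    [0, 0, 0, 0, 0, 20, 15],
    [0, 0, 0, 0, 0, 10, 15],
    [0, 0, 0, 0, 0, 2, 15],
    [0, 0, 0, 0, 0, 1, 15],
    [0, 0, 0, 0, 0, 0, 15],
  ],
)

```text
t: 22.38
eef_pos: [491.8, 300.9, 97.5]
tcp_rot: [3.14, -0.0, 1.754]
ft_force: [0.0, 0.0, -3.1]
opening: 0.314
grip_force: 30.0
```

Call:
jog_arm(
  motion=[
    [0, 0, 0, 0, 0, 1.5, 15],
    [0, 0, 0, 0, 0, 1, 15],
    [0, 0, 0, 0, 0, 0, 15],
  ],
)

```text
t: 22.75
eef_pos: [491.6, 300.9, 94.6]
tcp_rot: [3.141, -0.0, 1.754]
ft_force: [-1.0, -0.7, 3.6]
opening: 0.31
grip_force: 30.0
```

Contact. I release, rise, and look at the case and the lid.

Call:
jog_arm(
  motion=[
    [0, 0, 0, 0, 0, 0, 42],
    [0, 0, 0, 0, 0, 0, 42],
    [0, 0, 0, 0, 0, 0, 42],
    [0, 0, 0, 0, 0, -30, 42],
    [0, 0, 0, 0, 0, -60, 42],
    [0, 0, 0, 0, 0, -60, 42],
    [0, 0, 0, -50, 0, 0, 95],
    [0, 0, 0, -50, 0, 0, 95],
    [0, 0, 0, -50, 0, 0, 95],
    [0, 0, 0, 0, 0, 0, 95],
  ],
)

```text
t: 24.0
eef_pos: [519.4, 150.7, 244.3]
tcp_rot: [3.141, 0.0, 1.75]
ft_force: [-1.2, -0.7, 0.0]
opening: 0.807
grip_force: 0.0
```

```bash
python3 - <<'E'
from h import *
for n in("top","side"):
    p=cap(n);W=cloud(p);save(p,n+"6.png")
    for nm,c,r,z0,z1 in(("lidplate",(545,164),95,20,32),("lidgrip",(545,164),50,40,65),("b1",(545,311),28,24,38),("b2",(492,301),28,24,38),("tray1",(560,-200),40,29,45),("tray2",(520,-356),40,29,45)):
        P=sel(W,c,r,z0,z1);print(n,nm,len(P),rect(P) if len(P)>3 else "")
go(545.5,164.5,180)
a=cv2.imread("pics/top6.png")[180:280,140:260];b=cv2.imread("pics/side6.png")[100:220,180:324]
cv2.imwrite("pics/c6.png",np.hstack([cv2.resize(a,(400,333)),cv2.resize(b,(400,333))]))
E
```

```text
top lidplate 369 [553.6 124.9 160.1  42.3  11.2]
top lidgrip 0 
top b1 57 [543.4 324.3  31.9  20.8   0. ]
top b2 40 [491.1 320.1  28.5  13.7   1.9]
top tray1 0 
top tray2 1 
side lidplate 733 [550.1 196.6 182.4 121.9  -9.2]
side lidgrip 110 [546.1 162.5  53.1  28.    7.5]
side b1 38 [544.4 321.5  27.8  25.9   4. ]
side b2 37 [489.7 312.2  27.7  26.8   5.3]
side tray1 0 
side tray2 0 
t 24.1 pos [518.9 153.1 244.3] rot [ 3.142 -0.     1.753] j [ 0.16  0.43  1.82  0.    0.89 -0.02] F [-0.7  0.3  0.5] op 0.89 gf 0.0
tool shift [ 6.4 28.2 64.3]
```

View pics/c6.png

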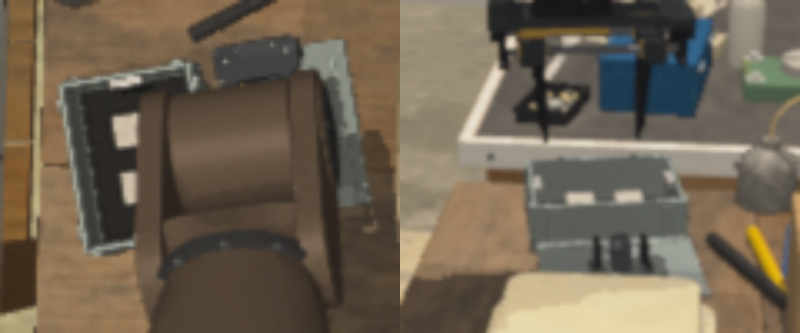

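Both blocks lie side by side at crop (127,130) and (130,187), the tray holds no blocks, and the lid hasn't moved. I fetch the lid now.

Call:
jog_arm(
  motion=[
    [0, 0, 0, 6.4, 28.2, 20, 95],
    [0, 0, 0, 0, 0, 40, 95],
    [0, 0, 0, 0, 0, 0, 95],
    [0, 0, 0, 0, 0, 0, 95],
  ],
)

```text
t: 24.6
eef_pos: [545.5, 165.5, 185.2]
tcp_rot: [3.141, -0.0, 1.755]
ft_force: [-0.2, -0.7, 0.9]
opening: 0.992
grip_force: 0.0
```

```bash
python3 - <<'E'
from h import *
p=cap("side");W=cloud(p)
P=sel(W,(545,164),50,40,60);print(rect(P),len(P))
go(545.5,164.2,111)
E
```

```text
[546.3 162.1  54.   29.6   9. ] 113
t 24.65 pos [545.7 165.4 185.6] rot [ 3.14  -0.     1.755] j [ 0.18  0.54  1.81  0.    0.79 -0.01] F [-0.1  0.6 -0.1] op 1.002 gf 0.0
tool shift [-1.1 -0.4 74.6]
```

Call:
jog_arm(
  motion=[
    [0, 0, 0, -1, 0, 40, 95],
    [0, 0, 0, 0, 0, 25, 95],
    [0, 0, 0, 0, 0, 8.5, 95],
    [0, 0, 0, 0, 0, 0, 30],
    [0, 0, 0, 0, 0, 0, 30],
    [0, 0, 0, 0, 0, 0, 30],
    [0, 0, 0, 0, 0, 0, 30],
    [0, 0, 0, 0, 0, 0, 30],
    [0, 0, 0, 0, 0, 0, 30],
    [0, 0, 0, 0, 0, 0, 30],
  ],
)

```text
t: 25.9
eef_pos: [545.7, 163.7, 111.3]
tcp_rot: [3.141, -0.0, 1.754]
ft_force: [-1.1, 0.1, 7.0]
opening: 0.363
grip_force: 30.0
```

Call:
jog_arm(
  motion=[
    [0, 0, 0, 0, 0, -15, 30],
    [0, 0, 0, 0, 0, -25, 30],
    [0, 0, 0, 0, 0, -30, 30],
    [0, 0, 0, 0, 0, -30, 30],
    [0, 0, 0, 0, 0, -18, 30],
    [0, 0, 0, 0, 0, 0, 30],
    [0, 0, 0, 0, 0, 0, 30],
  ],
)

```text
t: 26.78
eef_pos: [545.3, 163.7, 228.2]
tcp_rot: [-3.141, -0.0, 1.754]
ft_force: [0.5, 0.8, -1.3]
opening: 0.36
grip_force: 30.0
```

```bash
python3 - <<'E'
from h import *
go(519.0,305.6,228)
E
```

```text
t 26.77 pos [545.3 163.7 228.2] rot [-3.141 -0.     1.754] j [ 0.18  0.49  1.77  0.    0.89 -0.01] F [ 0.5  0.8 -1.3] op 0.36 gf 30.0
tool shift [144.3   0.    0.2]
```

Call:
jog_arm(
  motion=[
    [0, 0, 0, 34, 0, 0, 30],
    [0, 0, 0, 40, 0, 0, 30],
    [0, 0, 0, 40, 0, 0, 30],
    [0, 0, 0, 30, 0, 0, 30],
    [0, 0, 0, 0, 0, 0, 30],
    [0, 0, 0, 0, 0, 0, 30],
  ],
)

```text
t: 27.52
eef_pos: [519.3, 304.8, 227.9]
tcp_rot: [-3.14, 0.0, 1.754]
ft_force: [-0.4, -0.9, -1.9]
opening: 0.363
grip_force: 30.0
```

```bash
python3 - <<'E'
from h import *
go(519.1,305.6,149)
p=cap("side");W=cloud(p);save(p,"side7.png")
P=sel(W,(519,306),115,136,152);print(rect(P),len(P))
P=sel(W,(519,306),115,49,60);print("case",rect(P),len(P))
P=sel(W,(519,306),50,162,175);print("grip",rect(P),len(P))
E
```

```text
t 27.52 pos [519.3 304.8 227.9] rot [-3.14   0.     1.754] j [ 0.42  0.53  1.69 -0.    0.93  0.24] F [-0.4 -0.9 -1.9] op 0.363 gf 30.0
tool shift [ 0.8 -0.  78.9]
[518.5 305.7 162.6 130.1   9.9] 813
case [517.1 304.6 170.  134.2  11.1] 346
grip [519.  305.6  54.6  33.9   3.8] 107
```

Call:
jog_arm(
  motion=[
    [0, 0, 0, 0.8, 0, 25, 30],
    [0, 0, 0, 0, 0, 25, 30],
    [0, 0, 0, 0, 0, 8, 30],
    [0, 0, 0, 0, 0, 4, 30],
    [0, 0, 0, 0, 0, 3, 30],
    [0, 0, 0, 0, 0, 3, 30],
    [0, 0, 0, 0, 0, 0, 30],
  ],
)

```text
t: 28.45
eef_pos: [519.3, 306.2, 160.9]
tcp_rot: [3.141, -0.0, 1.754]
ft_force: [0.1, 0.6, -2.1]
opening: 0.36
grip_force: 30.0
```

Skirts are in without contact.

Call:
jog_arm(
  motion=[
    [0, 0, 0, 0, 0, 4, 30],
    [0, 0, 0, 0, 0, 3, 30],
    [0, 0, 0, 0, 0, 2, 30],
    [0, 0, 0, 0, 0, 2, 30],
    [0, 0, 0, 0, 0, 1, 30],
    [0, 0, 0, 0, 0, 0, 30],
  ],
)

```text
t: 29.2
eef_pos: [519.2, 306.1, 149.3]
tcp_rot: [3.141, -0.0, 1.754]
ft_force: [-1.5, -0.6, 5.5]
opening: 0.363
grip_force: 30.0
```

Call:
jog_arm(
  motion=[
    [0, 0, 0, 0, 0, 1, 30],
    [0, 0, 0, 0, 0, 0, 30],
  ],
)

```text
t: 29.45
eef_pos: [519.2, 306.2, 149.2]
tcp_rot: [3.141, -0.0, 1.754]
ft_force: [-4.8, -2.5, 15.1]
opening: 0.362
grip_force: 30.1
```

Firmly seated. I release and retreat.

Call:
jog_arm(
  motion=[
    [0, 0, 0, 0, 0, 0, 60],
    [0, 0, 0, 0, 0, 0, 95],
    [0, 0, 0, 0, 0, 0, 95],
    [0, 0, 0, 0, 0, 0, 95],
    [0, 0, 0, 0, 0, -30, 95],
    [0, 0, 0, 0, 0, -60, 95],
    [0, 0, 0, 0, 0, -60, 95],
    [0, 0, 0, -50, 0, 0, 95],
    [0, 0, 0, -60, 0, 0, 95],
    [0, 0, 0, -60, 0, 0, 95],
  ],
)

```text
t: 30.7
eef_pos: [550.2, 137.5, 297.9]
tcp_rot: [3.141, -0.0, 1.755]
ft_force: [0.0, 0.0, -0.3]
opening: 0.999
grip_force: 0.0
```

Call:
jog_arm(
  motion=[
    [0, 0, 0, -60, 0, 0, 95],
    [0, 0, 0, -60, 0, 0, 95],
    [0, 0, 0, -60, 0, 0, 95],
    [0, 0, 0, -40, 0, 0, 95],
    [0, 0, 0, 0, 0, 0, 95],
  ],
)

```text
t: 31.32
eef_pos: [590.4, -79.8, 297.3]
tcp_rot: [-3.141, -0.0, 1.75]
ft_force: [-0.3, 0.6, -0.5]
opening: 0.998
grip_force: 0.0
```

```bash
python3 - <<'E'
from h import *
st()
for n in("top","side"):
    p=cap(n);W=cloud(p);save(p,n+"8.png")
    P=sel(W,(519,306),120,55,68);print(n,"plate",rect(P),np.round(np.median(P,0),1))
    A=np.c_[P[:,:2]-P[:,:2].mean(0),np.ones(len(P))];print("slope",np.linalg.lstsq(A,P[:,2],rcond=None)[0])
    P=sel(W,(519,306),50,78,105);print(n,"grip",rect(P))
a=cv2.imread("pics/top8.png")[180:280,140:260];b=cv2.imread("pics/side8.png")[100:220,180:324]
cv2.imwrite("pics/c8.png",np.hstack([cv2.resize(a,(400,333)),cv2.resize(b,(400,333))]))
E
```

```text
t 31.32 pos [590.4 -79.8 297.3] rot [-3.141 -0.     1.75 ] j [-0.25  0.44  1.63 -0.    1.07 -0.42] F [-0.3  0.6 -0.5] op 0.998 gf 0.0
top plate [518.2 306.4 165.2 128.3  11.1] [517.8 304.8  62.2]
slope [ 1.84476288e-03 -4.20521942e-04  6.20712886e+01]
top grip [520.4 306.6  55.2  32.5   0.7]
side plate [517.9 307.  163.1 134.1  10.1] [526.4 289.4  60.7]
slope [-6.11203026e-04  1.38752285e-02  6.05413779e+01]
side grip [519.5 304.8  53.9  32.8   9.8]
```

View pics/c8.png

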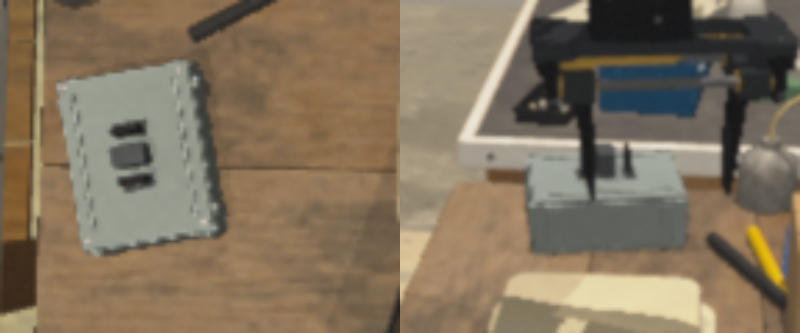

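The lid is home at crop (140,155), at the height it had at the start (62 mm) and level. The buttons measure about 55 mm across, so both are out. I hand the job in.

```bash
python3 -c "
from cell import env
print(env.job_done())"
```

```text
the job is handed in; nothing more can be done
None
```

I handed the job in at about 31 s: by the last pictures both blocks were put flat on the case floor, the lid is back fully down with both buttons out, and the bushing and nut were left in the tray; no verdict came back.

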